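Pin the basket's tilt-out front shut

ROBOT

A 7-joint arm with a two-finger parallel gripper is mounted at the origin on the work surface. World frame = base frame: x ahead of the robot, y to its left, z up, the work surface at z = 0. Lengths are in m, angles in rad, forces in N, time in s.
With the tool pointing down it reaches from about 0.425 to 1.025 m from the base axis. Payload 9.4 kg.
Tool frame: the origin (TCP) lies at the very end of the fingers, on their centre line; the grasp point (between the pads) lies 19 mm behind it; x points along the fingers, y is the direction in which the jaws open and shut, and the axes are right-handed (so a half turn about x gives the same grasp; the last joint's range is limited). The gripper opens to 85 mm and grips with 20 to 120 N. Pads are 22 mm wide; open, the fingers measure 114 mm over their backs; the gripper's body (76 mm by 85 mm) begins 54 mm behind the grasp point. The pads swing forward as they close: fully open they stand 13 mm farther back than shut.
Start: joints at [-0.077, 0.599, -0.003, 1.599, 0.002, 0.943, -0.08], TCP at [0.725, -0, 0.231] pointing down, gripper open.
Joint ranges: [-2.57, 2.57], [-0.35, 1.97], [-1.29, 1.29], [0.11, 2.56], [-1.05, 4.19], [0.11, 1.86], [-2.63, 2.63]. Speed limits (rad/s): [2.22, 2.22, 3.01, 3.01, 3.14, 3.14, 3.14].

INTERFACE

Orientations are given as a unit quaternion [x, y, z, w].
In Python, from bench import monitor, imaging, bot, spotter gives the robot as it stands.
- The arm moves only by the tool carry_out, never from a script. Its argument "rows" is a list of rows, each an object of numbers: "tx", "ty", "tz": the shift along the tool's x, y, z in cm; "wx", "wy", "wz": the turn, a rotation vector about the tool's x, y, z in degrees. A call has 1 to 20 rows; each row shifts and turns the pose as measured when the row begins, along the tool's axes as they then stand; what a row does not reach is not made up. A row lasts 1/10 s, in which the tool goes at most 50 mm and 8.59 degrees, less where a joint would pass 70% of its speed; a pose out of reach is approached as far as the arm can. A call is refused whole if a number of a shift passes 5 or a number of a turn 8.59, either way. A call with a gripper value outside its range is refused whole. "jaw" is the closure in counts, from 0 (fully open) to 255 (shut), set as the call begins (left out, the last holds). The fingers move at their own pace and stop on an object; the grip force is fixed at half the most. Time passes only in rows, so rows that do not move let the fingers close. It gives the time, the measured TCP pose, the force and the opening at its end, in the units of the state.
- monitor.get_state(): the state, without advancing time (a new reading comes with each control period).
- imaging.capture(name): name is "scene" or "side" or "wrist"; returns a dict with "frame" (400x640x3 uint8, red, green, blue), "z_map" (400x640 float32, m along the optical axis (not along the pixel's ray), 0 where there is no reading), "K" (3x3 intrinsics, pixels), "dist_coeffs" ([k1, k2, p1, p2, k3] as OpenCV has them; the pictures are not rectified), "origin" and "attitude" of the camera in the world. Camera axes: x right, y down, z forward; pixel columns grow to the right and rows downward; lengths in m; the calibration is good to about 2 mm. A picture is of the moment at which its call begins.
- bot.hand_in(): hands the job in, once; it reports no verdict.
Trained networks look in a picture, given as the dict that the camera call returned (one of the last four; its "shot" number tells which), for a name from the list of things; names that differ only in an ending like _2 or _b are one class to them, and where a whole thing is asked for, a point or a joint stands for the part that bears it (a point fixed in the world has none). Each returns a list of dicts, best first, with "conf" (0 to 1); they miss things now and then, are a little off and sometimes report something else, mostly with a low value. They report only what shows in the picture. A call takes as long as a camera call. They do not tell look-alikes from the thing itself.
- spotter.recognise(query, picture): "extent" ([left, top, width, height] as shares, 0 to 1, of the picture: columns of its width, rows of its height, round what is visible of it).
- spotter.tip_of(query, picture): "at" ([column, row] as shares, 0 to 1, of the picture: columns of its width, rows of its height: a listed point, or the origin of a listed thing).
The state is a dict: "time": time; "q": joint angles; "joint_vel": joint speeds; "joint_efforts": joint torques, N m; "tcp_pos": TCP position; "orientation": TCP orientation; "wrist_force": force on the tool from outside, world axes, zero at the start; "ft_torque": the same for the moment, N m; "finger_gap": finger opening in m.
Only numpy, scipy, OpenCV 4.12 (cv2) and the standard library are available. Lean on these libraries where they do the work, as an engineer would, in place of code of your own. Each camera call takes 0.05 s, during which the arm holds its last target.

TASK

Push the basket's tilt-out front shut, then lift the quick-release pin from its stand with its side thumb button squeezed in, slide it with the button held in down through the bracket hole and the front's lug hole below, press its collar fully home against the sprung washer on the bracket, and let go so that the button springs out and the pin locks. Work by feel and never force the front or the pin, for the bracket sits with play, a little off its drawn place and height. Leave the bottle opener, clip, dish and dispenser alone.

Things in the scene. Friction and masses are not known exactly. Their poses are not given: they have to be found in the camera images.
- basket: White plastic basket fixed to the board, 180 deep (x) x 220 wide (y) x 140 mm high. Origin: on the board under the middle of its front; x from front to back, y along the front, z up. A rail across it (x 32 to 48, top z 156 mm) carries a steel bracket. Rail, bracket and front sit off their drawn place as one, firmly, different each time: up to 4.5 mm along y and up to 10 mm in height, either way.
- basket_hole (a point): Drawn centre of the washer's top face (basket frame -24, 0, 161 mm; same axes); true place up to 4.5 mm off along y, up to 10 mm higher or lower, x exact. Steel washer, 30 outer, 20 inner diameter, 5 high, on an 8 thick bracket plate (56 wide, out to basket x = -46 mm) over its 16 mm round through hole. Sprung: 3.5 N to start, 5.6 N at its stop 3 mm down.
- front_top (a point): Drawn middle of the front's upper edge when shut, basket frame (0, 0, 146) mm (same play). The front is a panel 198 wide, 6 thick, hinged 134 mm lower. Its top carries a steel lug, a plate 50 wide (y), 8 thick, its top 2 mm below the bracket, reaching from the panel to basket x = -50 mm; its 16 mm round through hole at x = -24 mm lies under the bracket's when shut.
- front (a joint): Tilt of the front in rad: 0 = shut on its stop, lug and bracket holes in line; up to 0.6 as its top tips out to basket -x. Stiff sprung hinge: stays when open, takes about 4 to 6 N near its top to push shut, springs back to about 0.03 when let go; the lug hole is then about 4 mm to basket -x of the bracket hole and the pin's taper draws it into line under less than 8 N of push.
- pin: Quick-release pin, 150 to 210 g, upright in its stand. Origin: centre of the collar's underside on the pin's axis; z up, y to the button's side. Collar 30 mm diameter, 4 thick; above it a grey grip block 24 (x) x 30 (y) mm up to z = 44 mm. Below it a steel shank, 14 mm diameter, to z = -27 mm, then a taper. Home: the collar has pushed the washer to its stop.
- pin_tip (a point): Lower end of the pin, 5 mm diameter, on its axis 41 mm below the collar's underside; the taper is 14 mm long. Two steel lock pieces (22 to 27 mm below the collar) stand 3 mm out of the shank on the pin's +y and -y sides while the button is out and cannot pass the holes; they draw fully in with the button. With the washer at its stop they are 2 mm below the lug.
- pin_button (a joint): Thumb button of the pin, travel in m: 0 = out, 0.005 = flush with the grip block, 0.006 its end. A 17 mm round steel button on the block's +y face, centred at z = 26 mm of the pin, standing 5 mm out; about 4 N to start, 8 N to be flush. Gripping the block across its y faces at that height presses it flush. Lock pieces are inside the shank from about 0.0043 on.
- stand: Round steel stand, 60 mm diameter, 50 high, with a 23 mm bore that holds the pin loosely, collar on its top; fixed to the board. Origin: centre of its underside.
- opener: Flat chrome bottle opener lying on the board, 120 x 36 x 8 mm; leave alone. Origin under its middle.
- clip: White ribbed plastic drying clip lying on the board, 76 x 32 x 13 mm; leave alone. Origin under its middle.
- dish: Green ceramic dish, 90 mm diameter, 28 high; leave alone. Origin: centre of its underside.
- dispenser: Stainless steel pump dispenser, 62 mm diameter, 161 high; leave alone. Origin: centre of its underside.
Mind the look-alikes: they are no part of the job. Leave any blue look-alike of the pin alone.

How it is judged:
On the way, in this order (a step that is already met when the one before it is completed fails the run):
1. the front has been pushed shut (within 0.06 rad) (value of joint front below 0.06 rad), for 0.2 s.
2. the pin is lifted 40 mm or more above its stand with the button held in (over 4 mm) (z of pin in the frame of stand above 0.09 m and value of joint pin_button above 0.004 m), for 0.2 s.
3. with the button held in, the pin is in the holes (collar less than 12 mm above the drawn washer top, within 7.5 mm of the drawn hole) (z of pin in the frame of basket_hole between -0.014 and 0.012 m and horizontal distance between pin and basket_hole below 0.0075 m and value of joint pin_button above 0.004 m), for 0.1 s.
At the end, for the whole second after the job is handed in: The pin stands upright (0.08 rad) and still in both holes: collar 14 mm below to 10.5 mm above the drawn washer top (its play), within 7.5 mm sideways, button out (under 1 mm; possible only with the lock pieces out below the lug), front shut (under 0.025 rad) (z of pin in the frame of basket_hole between -0.014 and 0.0105 m and horizontal distance between pin and basket_hole below 0.0075 m and angle between pin's own z axis and vertical below 0.08 rad and value of joint pin_button below 0.001 m and value of joint front below 0.025 rad and linear speed of pin below 0.02 m/s); the robot touches nothing.
It fails at once if the pin is forced against the basket, bracket or front (over 30 N) (contact force between pin and basket above 30 N).
It fails at once if the robot forces the basket, bracket or front (over 30 N) (contact force between any of the fingers, the arm and basket above 30 N).
It fails at once if the bottle opener, clip, dish or dispenser is moved by more than 30 mm (distance of any of opener, clip, dish, dispenser from where it was at the start of the episode above 0.03 m).
It also fails if it takes over 72 s, if anything falls off the work surface, if the arm or the gripper's body presses on something with over 40 N, if the wrist force passes 120 N, or if a joint passes its speed limit or range.

## Working session

There is one attempt and no reset: what is moved stays moved. The work goes in short steps, Python scripts to look and compute and a tool call to move; the robot and the scene stay as the last step left them, time stands still between calls to the robot, and variables do not carry over. Pictures are saved under pics/ and viewed, and the job is handed in when it is done.

Besides the shell and the picture viewer there is one more tool, called after ">>>" as a command line: name --argument value ..., lists and objects as JSON in quotes. carry_out: Moves the arm, as the interface text tells. Its arguments: {"type":"object","properties":{"rows":{"type":"array","items":{"type":"object","properties":{"tx":{"type":"number"},"ty":{"type":"number"},"tz":{"type":"number"},"wx":{"type":"number"},"wy":{"type":"number"},"wz":{"type":"number"}}}},"jaw":{"type":"number"}},"required":["rows"]}

```bash
ls; mkdir -p pics
cat > h.py <<'E'
from bench import monitor, imaging, bot, spotter
import numpy as np, cv2
from scipy.spatial.transform import Rotation as R
def cap(n,save=None):
    p=imaging.capture(n)
    if save: cv2.imwrite('pics/'+save+'.png',p['frame'][:,:,::-1])
    return p
def att(p):
    a=np.array(p['attitude'],float)
    return R.from_quat(a).as_matrix() if a.size==4 else a
def world(p,u,v,z=None):
    # pixel u,v -> world by depth, or intersect plane z
    xy=cv2.undistortPoints(np.array([[[u,v]]],float),np.array(p['K']),np.array(p['dist_coeffs']))[0,0]
    d=np.array([xy[0],xy[1],1.]); M=att(p);o=np.array(p['origin'])
    if z is None:
        return o+M@(d*p['z_map'][int(round(v)),int(round(u))])
    r=M@d; return o+r*(z-o[2])/r[2]
def cloud(p):
    H,W=p['z_map'].shape
    uu,vv=np.meshgrid(np.arange(W),np.arange(H))
    xy=cv2.undistortPoints(np.stack([uu,vv],-1).reshape(-1,1,2).astype(float),np.array(p['K']),np.array(p['dist_coeffs']))[:,0]
    d=np.c_[xy,np.ones(len(xy))]*p['z_map'].reshape(-1,1)
    return (d@att(p).T+np.array(p['origin'])).reshape(H,W,3)
def proj(p,X):
    M=att(p);rv,_=cv2.Rodrigues(M.T);t=-M.T@np.array(p['origin'])
    return cv2.projectPoints(np.atleast_2d(np.array(X,float)),rv,t,np.array(p['K']),np.array(p['dist_coeffs']))[0][:,0]
def st():
    s=monitor.get_state()
    print('t',round(s['time'],2),'tcp',np.round(s['tcp_pos'],4),'F',np.round(s['wrist_force'],1),'T',np.round(s['ft_torque'],2),'gap',round(s['finger_gap'],4))
    M=R.from_quat(s['orientation']).as_matrix();print(np.round(M,3).tolist());return s
E
python3 - <<'E'
from h import *
s=st()
for n in ['scene','side','wrist']:
    p=cap(n,n+'0'); print(n,p['shot'],np.round(p['origin'],3),np.round(att(p),2).tolist(),np.array(p['K']).tolist())
    for q in ['basket','basket_hole','front_top','pin','pin_tip','pin_button','stand','opener','clip','dish','dispenser','front']:
        for f in (spotter.recognise,spotter.tip_of):
            try:
                for r in f(q,p)[:3]:
                    k='extent' if 'extent' in r else 'at'
                    a=np.array(r[k]);a=a*np.array([640,400]*(len(a)//2));print(' ',q,k,np.round(a).astype(int).tolist(),round(r['conf'],2))
            except Exception as e: print(q,f.__name__,e)
print(monitor.get_state()['time'])
E
```

```text
pics
t 0.0 tcp [ 0.7245 -0.      0.2304] F [0.3 0.4 0.6] T [-0.01  0.05 -0.01] gap 0.0853
[[-0.002, 1.0, 0.0], [-0.0, 0.0, -1.0], [-1.0, -0.002, 0.0]]
scene 1 [1.249 0.401 0.741] [[-0.55, 0.49, -0.68], [0.84, 0.32, -0.44], [0.0, -0.81, -0.59]] [[426.1123102051179, 0.0, 319.59964637885156], [0.0, 426.1123102051179, 196.85419858979927], [0.0, 0.0, 1.0]]
  basket extent [269, 204, 147, 151] 0.88
  basket at [358, 276] 0.59
  basket_hole extent [273, 206, 141, 151] 0.6
  basket_hole at [372, 221] 0.81
  front_top extent [269, 204, 148, 150] 0.86
  front_top extent [487, 229, 38, 66] 0.25
  front_top at [365, 231] 0.87
  pin extent [180, 188, 20, 21] 0.81
  pin extent [256, 173, 3, 15] 0.5
  pin extent [322, 205, 96, 79] 0.38
  pin at [193, 195] 0.81
  pin at [497, 286] 0.66
  pin at [259, 188] 0.49
  pin_tip extent [182, 187, 18, 21] 0.56
  pin_tip extent [254, 175, 9, 15] 0.41
  pin_tip at [199, 188] 0.49
pin_button call it knows: basket, basket_hole, clip, dish, dispenser, front_top, opener, pin, pin_tip, stand
  stand extent [249, 182, 17, 26] 0.51
  stand at [263, 201] 0.44
  opener 
[... 2177 characters left out ...]
09], [0.0, 326.14510024883685, 201.97521440001856], [0.0, 0.0, 1.0]]
  basket extent [6, 0, 423, 232] 0.9
  basket at [210, 78] 0.55
  basket_hole extent [8, 1, 422, 226] 0.96
  basket_hole at [84, 56] 0.8
  front_top extent [10, 0, 420, 226] 0.61
  front_top at [139, 60] 0.56
  pin extent [246, 311, 65, 55] 0.63
pin_button call it knows: basket, basket_hole, clip, dish, dispenser, front_top, opener, pin, pin_tip, stand
  stand extent [114, 388, 31, 10] 0.69
  opener extent [28, 277, 93, 26] 0.79
  opener at [73, 287] 0.92
  dish at [280, 328] 0.65
  front extent [7, 0, 181, 208] 0.58
front call it knows: basket, basket_hole, clip, dish, dispenser, front_top, opener, pin, pin_tip, stand
3.45
```

View pictures.

View pics/scene0.png

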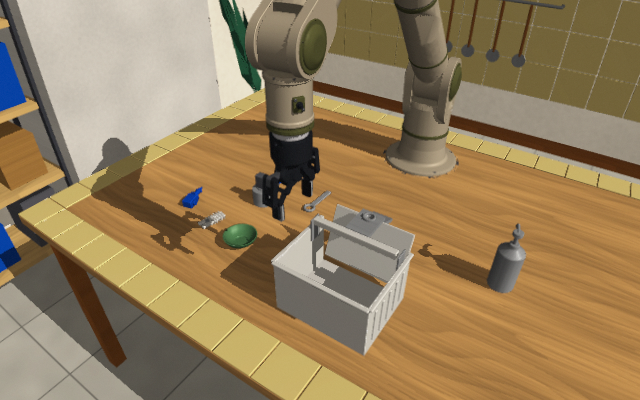

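View pics/side0.png

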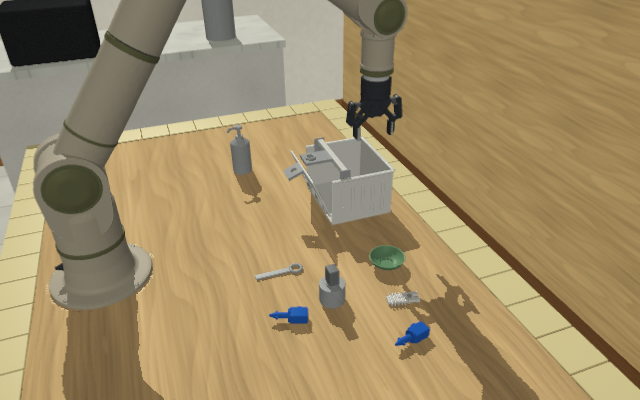

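View pics/wrist0.png

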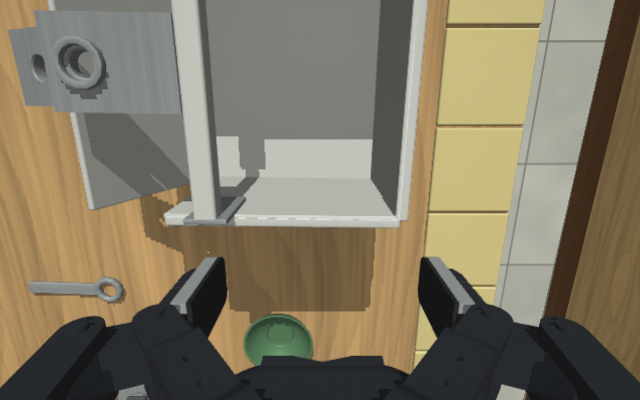

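Run:
```python
import cv2
a=cv2.imread('pics/side0.png')[250:360,240:450];b=cv2.imread('pics/scene0.png')[160:260,160:340]
cv2.imwrite('pics/c1.png',cv2.resize(a,None,fx=3.6,fy=3.6,interpolation=2));cv2.imwrite('pics/c2.png',cv2.resize(b,None,fx=4,fy=4,interpolation=2))
```

```text
(no output)
```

View pics/c1.png

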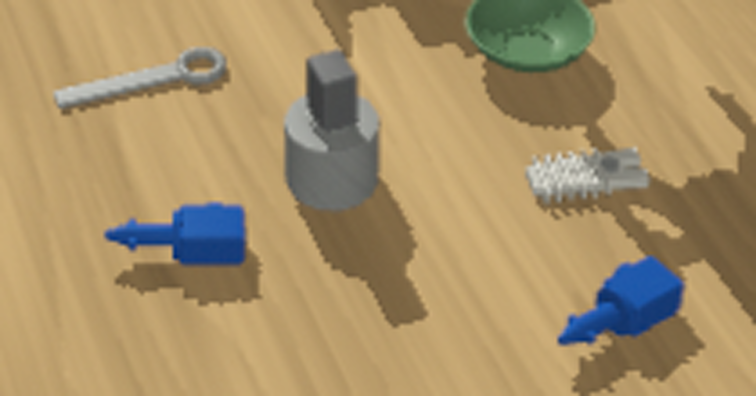

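View pics/c2.png

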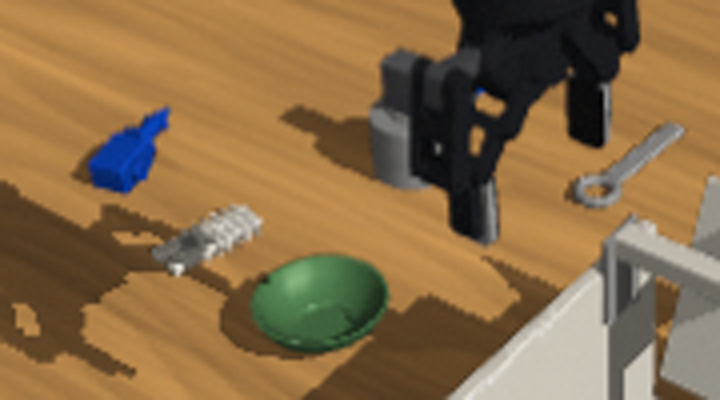

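Candidates for the pin, in side-view pixels: blue ones lying at (288,316) and (412,333), and a grey block upright in the stand at (331,275). The grey one is the pin. The front is open on its robot-facing side, with the bracket washer at wrist pixel (79,62) and the lug hole at (39,68).

Run:
```python
from h import *
import pickle
P={n:cap(n) for n in ['scene','side','wrist']}
pickle.dump(P,open('P0.pkl','wb'))
p=P['wrist']; C=cloud(p)
def show(name,u,v): print(name,np.round(C[v,u],4))
for nm,u,v in [('washer rim L',57,62),('washer R',101,62),('wtop',79,39),('wbot',79,85),('plate',130,30),('plate',130,100),('lugplate',22,50),('rail',190,30),('rail',205,190),('rail top near',225,215),('backcorner R',402,218),('wall',300,222),('panel',90,190),('panel2',85,110),('opener',60,288)]: show(nm,u,v)
s=P['side'];C=cloud(s)
m=C[250:320,310:350]; mm=(m[...,2]>0.03)
pts=m[mm]
for lo,hi in [(0.03,.045),(.045,.052),(.053,.06),(.06,.09),(.09,.12)]:
    q=pts[(pts[:,2]>lo)&(pts[:,2]<hi)]
    if len(q): print(lo,len(q),np.round(q.min(0),4),np.round(q.max(0),4),np.round(q.mean(0),4))
```

```text
washer rim L [0.5707 0.0975 0.169 ]
washer R [0.5963 0.0975 0.1691]
wtop [0.5869 0.1094 0.1702]
wbot [0.5808 0.0849 0.169 ]
plate [0.6131 0.1153 0.1637]
plate [0.6077 0.0764 0.1658]
lugplate [0.5192 0.1096 0.1298]
rail [0.6486 0.1149 0.1656]
rail [0.6465 0.0192 0.1632]
rail top near [ 0.6563 -0.0007  0.1566]
backcorner R [ 0.7855 -0.009   0.1398]
wall [ 0.7078 -0.0122  0.1396]
panel [0.5561 0.0144 0.1444]
panel2 [0.5778 0.0706 0.164 ]
opener [ 0.3917 -0.1491  0.0074]
0.03 127 [ 0.4677 -0.3148  0.03  ] [ 0.5267 -0.276   0.0448] [ 0.4901 -0.3047  0.0371]
0.045 225 [ 0.4687 -0.3166  0.045 ] [ 0.5268 -0.2554  0.052 ] [ 0.495  -0.2945  0.0496]
0.053 45 [ 0.4744 -0.3158  0.053 ] [ 0.5261 -0.2676  0.0599] [ 0.4931 -0.294   0.0551]
0.06 145 [ 0.4845 -0.3017  0.06  ] [ 0.5101 -0.2709  0.0898] [ 0.4944 -0.2938  0.075 ]
0.09 111 [ 0.4847 -0.3005  0.0901] [ 0.5103 -0.2683  0.098 ] [ 0.4973 -0.2866  0.0942]
```

Run:
```python
import cv2
a=cv2.imread('pics/wrist0.png')[0:230,0:250];
cv2.imwrite('pics/c3.png',cv2.resize(a,None,fx=2.6,fy=2.6,interpolation=2))
a=cv2.imread('pics/side0.png')[255:315,305:360];
cv2.imwrite('pics/c4.png',cv2.resize(a,None,fx=9,fy=9,interpolation=2))
```

```text
(no output)
```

View pics/c3.png

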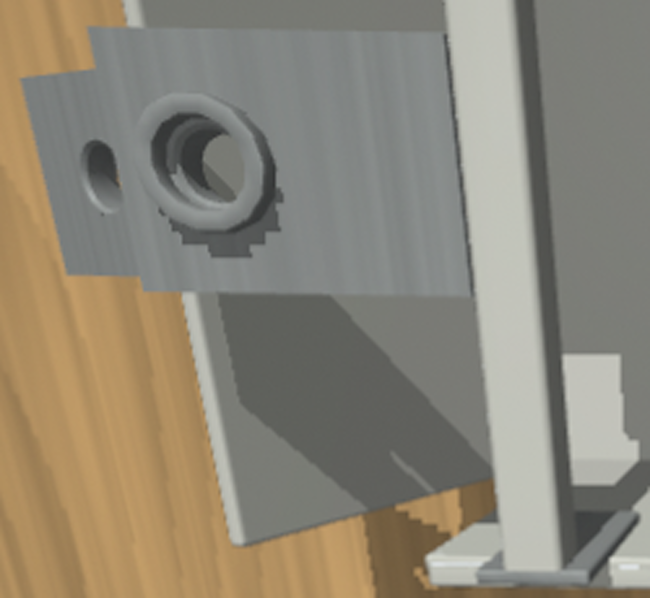

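View pics/c4.png

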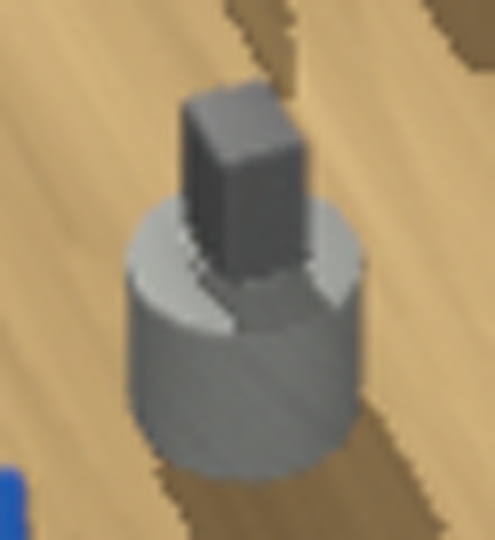

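Run:
```python
from h import *
import pickle
P=pickle.load(open('P0.pkl','rb'))
for n in ['wrist','scene','side']:
    C=cloud(P[n])
    v=P[n]['z_map']>0
    X=C[...,0];Y=C[...,1];Z=C[...,2]
    m=v&(Z>0.155)&(Z<0.1685)&(X>0.54)&(X<0.635)&(Y>0.03)&(Y<0.16)
    q=C[m]; print(n,'plate',len(q),cv2.minAreaRect(q[:,:2].astype(np.float32)*1000),'z',np.round(np.percentile(q[:,2],[5,25,50,75,95]),4))
    m=v&(Z>0.150)&(Z<0.18)&(X>0.625)&(X<0.68)&(Y>0.02)&(Y<0.19)
    q=C[m]; print('rail',len(q),'z',np.round(np.percentile(q[:,2],[5,50,95]),4)); 
    if len(q)>9:
        q=q[q[:,2]>np.percentile(q[:,2],50)-0.003]
        c=cv2.fitLine(q[:,:2].astype(np.float32),cv2.DIST_HUBER,0,.01,.01).ravel();print(np.round(c,4),cv2.minAreaRect(q[:,:2].astype(np.float32)*1000))
    m=v&(Z>0.132)&(Z<0.146)&(X>0.7)&(X<0.83)&(Y>-0.05)&(Y<0.0)
    q=C[m]; print('sidewall rim',len(q))
    if len(q)>9:
        c=cv2.fitLine(q[:,:2].astype(np.float32),cv2.DIST_HUBER,0,.01,.01).ravel();print(np.round(c,4),'z',np.round(np.median(q[:,2]),4),np.round(q.min(0),3),np.round(q.max(0),3))
    m=v&(Z>0.089)&(Z<0.102)&(X>0.46)&(X<0.54)&(Y>-0.33)&(Y<-0.25)
    q=C[m]; print('pintop',len(q), cv2.minAreaRect(q[:,:2].astype(np.float32)*1000) if len(q)>5 else '')
    m=v&(Z>0.004)&(Z<0.2)&(X>0.5)&(X<0.75)&(Y>-0.3)&(Y<-0.1)
    q=C[m]
    if len(q): print('dish?',np.round(np.percentile(q,[2,50,98],0),3).tolist())
# panel on wrist: which points
C=cloud(P['wrist'])
for u,v in [(90,200),(84,180),(78,150),(76,118),(110,180),(140,190),(170,185)]: print((u,v),np.round(C[v,u],4))
```

```text
wrist plate 11527 ((596.7199096679688, 97.31674194335938), (56.23960876464844, 77.12454223632812), 89.21050262451172) z [0.1631 0.1639 0.1644 0.1649 0.1659]
rail 8333 z [0.1551 0.1641 0.1654]
[ 0.0636 -0.998   0.6424  0.0861] ((639.3131713867188, 75.65258026123047), (111.25062561035156, 29.267560958862305), 89.5190200805664)
sidewall rim 1790
[ 0.9999  0.0171  0.7455 -0.0097] z 0.1401 [ 0.7   -0.017  0.132] [ 0.79  -0.     0.143]
pintop 0 
dish? [[0.505, -0.269, 0.005], [0.664, -0.223, 0.014], [0.709, -0.177, 0.052]]
scene plate 596 ((597.6060180664062, 95.63850402832031), (58.469696044921875, 74.74942779541016), 87.62643432617188) z [0.1598 0.1622 0.163  0.1639 0.1671]
rail 856 z [0.1518 0.162  0.1642]
[0.0178 0.9998 0.647  0.1232] ((641.3092651367188, 105.11219787597656), (169.88204956054688, 31.741863250732422), 89.0609130859375)
sidewall rim 215
[ 0.9998  0.0199  0.7527 -0.0107] z 0.1381 [ 0.7   -0.02   0.132] [ 0.792 -0.     0.141]
pintop 39 ((500.1598205566406, -290.474609375), (26.646347045898438, 19.198335647583008), 23.713476181030273)
dish? [[0.507, -0.296, 0.005], [0.647, 
[... 188 characters left out ...]
6]
rail 271 z [0.1546 0.1647 0.1675]
[0.036  0.9994 0.6432 0.0797] ((640.5201416015625, 104.97029876708984), (169.84078979492188, 30.57884979248047), 88.99991607666016)
sidewall rim 110
[ 0.9999  0.0121  0.75   -0.0137] z 0.1401 [ 0.7   -0.02   0.132] [ 0.792 -0.003  0.145]
pintop 115 ((497.16888427734375, -284.70001220703125), (24.84571075439453, 32.34992218017578), 3.150103807449341)
dish? [[0.501, -0.299, 0.004], [0.666, -0.212, 0.018], [0.72, -0.121, 0.094]]
(90, 200) [0.5551 0.007  0.145 ]
(84, 180) [0.5538 0.022  0.145 ]
(78, 150) [0.5532 0.0433 0.1439]
(76, 118) [0.5566 0.065  0.144 ]
(110, 180) [0.562  0.0184 0.1293]
(140, 190) [0.5711 0.0049 0.1074]
(170, 185) [0.5823 0.0018 0.0769]
```

>>> carry_out --jaw 255 --rows '[{"ty": -4, "tz": -0.8, "tx": -0.5}, {"ty": -4, "tz": -0.8, "tx": -0.5}, {"ty": -4, "tz": -0.8}, {"ty": -4, "tz": -0.8}, {"ty": -4, "tz": -0.8}, {"ty": -2.5}, {"wx": -8.59}, {"wx": -8.59}, {"wx": -8.59}, {"wx": -8.59}, {"wx": -8.59}, {"wx": -8.59}, {"wx": -8.59}, {"wx": -8.59}, {"wx": -8.59}, {"wx": -8.59}, {"wx": -4.1}, {}]'

```text
invalid input
```

>>> carry_out --jaw 255 --rows '[{"tx": -0.5, "ty": -4, "tz": -0.8, "wx": 0, "wy": 0, "wz": 0}, {"tx": -0.5, "ty": -4, "tz": -0.8, "wx": 0, "wy": 0, "wz": 0}, {"tx": 0, "ty": -4, "tz": -0.8, "wx": 0, "wy": 0, "wz": 0}, {"tx": 0, "ty": -4, "tz": -0.8, "wx": 0, "wy": 0, "wz": 0}, {"tx": 0, "ty": -4, "tz": -0.8, "wx": 0, "wy": 0, "wz": 0}, {"tx": 0, "ty": -2.5, "tz": 0, "wx": 0, "wy": 0, "wz": 0}]'

```text
time: 4.2
tcp_pos: [0.4949, 0.0408, 0.2396]
orientation: [0.501, 0.499, -0.5, 0.5]
wrist_force: [0.6, -0.3, -0.2]
finger_gap: 0.0002
```

>>> carry_out --rows '[{"wx": -8.59}, {"wx": -8.59}, {"wx": -8.59}, {"wx": -8.59}, {"wx": -8.59}, {"wx": -8.59}, {"wx": -8.59}, {"wx": -8.59}, {"wx": -8.59}, {"wx": -8.59}, {"wx": -4.1}, {"tx": 4}, {"tx": 4}, {"tx": 3}, {"tx": 1}]'

```text
invalid input
```

```bash
python3 -c "
from h import *
st()"
```

```text
t 4.2 tcp [0.4949 0.0408 0.2396] F [ 0.6 -0.3 -0.2] T [ 0.01 -0.04  0.04] gap 0.0002
[[0.002, 1.0, -0.001], [-0.0, -0.001, -1.0], [-1.0, 0.002, 0.0]]
```

>>> carry_out --rows '[{"tx": 0, "ty": 0, "tz": 0, "wx": -8.5, "wy": 0, "wz": 0}, {"tx": 0, "ty": 0, "tz": 0, "wx": -8.5, "wy": 0, "wz": 0}, {"tx": 0, "ty": 0, "tz": 0, "wx": -8.5, "wy": 0, "wz": 0}, {"tx": 0, "ty": 0, "tz": 0, "wx": -8.5, "wy": 0, "wz": 0}, {"tx": 0, "ty": 0, "tz": 0, "wx": -8.5, "wy": 0, "wz": 0}, {"tx": 0, "ty": 0, "tz": 0, "wx": -8.5, "wy": 0, "wz": 0}, {"tx": 0, "ty": 0, "tz": 0, "wx": -8.5, "wy": 0, "wz": 0}, {"tx": 0, "ty": 0, "tz": 0, "wx": -8.5, "wy": 0, "wz": 0}, {"tx": 0, "ty": 0, "tz": 0, "wx": -8.5, "wy": 0, "wz": 0}, {"tx": 0, "ty": 0, "tz": 0, "wx": -8.5, "wy": 0, "wz": 0}, {"tx": 0, "ty": 0, "tz": 0, "wx": -5, "wy": 0, "wz": 0}, {"tx": 4, "ty": 0, "tz": 0, "wx": 0, "wy": 0, "wz": 0}, {"tx": 4, "ty": 0, "tz": 0, "wx": 0, "wy": 0, "wz": 0}, {"tx": 3, "ty": 0, "tz": 0, "wx": 0, "wy": 0, "wz": 0}, {"tx": 1, "ty": 0, "tz": 0, "wx": 0, "wy": 0, "wz": 0}]'

```text
time: 5.7
tcp_pos: [0.4956, 0.041, 0.1228]
orientation: [-0.009, 0.701, 0.01, 0.713]
wrist_force: [-0.1, 0.1, -0.2]
finger_gap: -0.0002
```

```bash
python3 -c "
from h import *
st()
cap('side','side1');cap('wrist','wrist1')"
```

```text
t 5.7 tcp [0.4956 0.041  0.1228] F [-0.1  0.1 -0.2] T [ 0.02  0.05 -0.05] gap -0.0002
[[0.016, -0.027, 1.0], [0.001, 1.0, 0.027], [-1.0, 0.0, 0.016]]
```

View pics/side1.png

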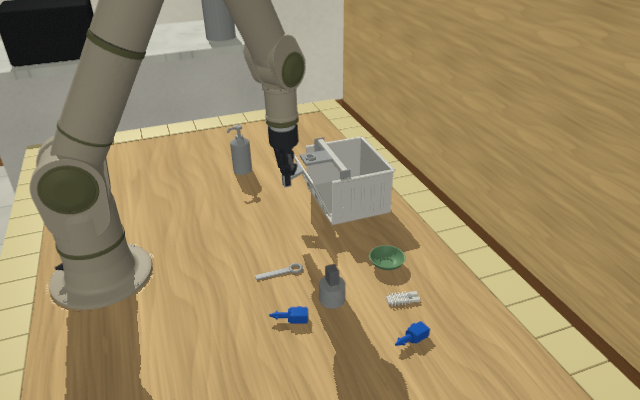

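View pics/wrist1.png

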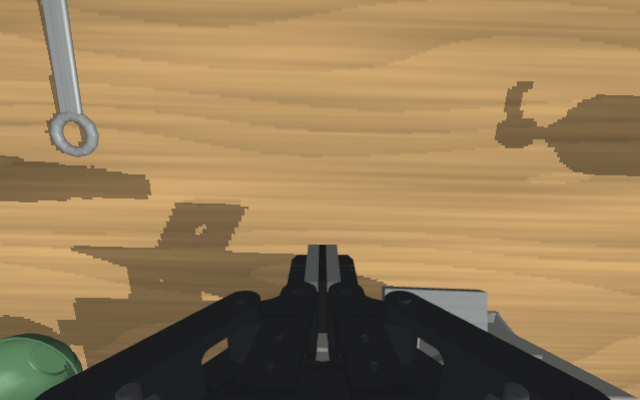

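>>> carry_out --rows '[{"tx": 0, "ty": -1.6, "tz": 0, "wx": 0, "wy": 0, "wz": 0}, {"tx": 0, "ty": 0, "tz": 2, "wx": 0, "wy": 0, "wz": 0}, {"tx": 0, "ty": 0, "tz": 1.5, "wx": 0, "wy": 0, "wz": 0}, {"tx": 0, "ty": 0, "tz": 1, "wx": 0, "wy": 0, "wz": 0}, {"tx": 0, "ty": 0, "tz": 1, "wx": 0, "wy": 0, "wz": 0}]'

```text
time: 6.3
tcp_pos: [0.5542, 0.0265, 0.1323]
orientation: [-0.01, 0.699, 0.01, 0.715]
wrist_force: [-3.1, -0.9, 1.2]
finger_gap: -0.0001
```

>>> carry_out --rows '[{"tx": 0.4, "ty": 0, "tz": 0.8, "wx": 0, "wy": 0, "wz": 0}, {"tx": 0.2, "ty": 0, "tz": 0.7, "wx": 0, "wy": 0, "wz": 0}]'

```text
time: 6.5
tcp_pos: [0.5701, 0.0268, 0.1278]
orientation: [-0.01, 0.699, 0.009, 0.715]
wrist_force: [-3.5, 0.3, 2.2]
finger_gap: -0.0002
```

```bash
python3 -c "
from h import *
st()
cap('scene','scene2')"
```

```text
t 6.5 tcp [0.5701 0.0268 0.1278] F [-3.5  0.3  2.2] T [-0.13  0.63 -0.02] gap -0.0002
[[0.022, -0.027, 0.999], [-0.001, 1.0, 0.027], [-1.0, -0.001, 0.022]]
```

View pics/scene2.png

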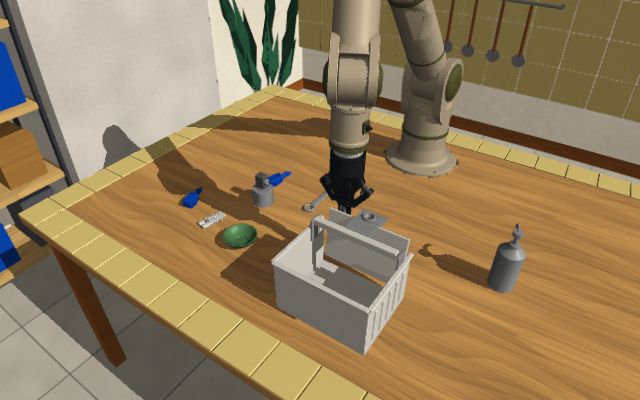

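Panel top edge is moving back under about 3.5 N. I'll continue in small steps.

>>> carry_out --rows '[{"tx": 0.2, "ty": 0, "tz": 0.5, "wx": 0, "wy": 0, "wz": 0}, {"tx": 0.1, "ty": 0, "tz": 0.5, "wx": 0, "wy": 0, "wz": 0}]'

```text
time: 6.75
tcp_pos: [0.5807, 0.0271, 0.1243]
orientation: [-0.01, 0.7, 0.009, 0.714]
wrist_force: [-3.1, -0.8, 2.5]
finger_gap: 0.0002
```

>>> carry_out --rows '[{"tx": 0.1, "ty": 0, "tz": 0.3, "wx": 0, "wy": 0, "wz": 0}]'

```text
time: 6.85
tcp_pos: [0.5839, 0.0273, 0.1231]
orientation: [-0.01, 0.7, 0.009, 0.714]
wrist_force: [-3.8, -0.6, 2.3]
finger_gap: 0.0002
```

>>> carry_out --rows '[{"tx": 0, "ty": 0, "tz": 0.3, "wx": 0, "wy": 0, "wz": 0}]'

```text
time: 6.95
tcp_pos: [0.5867, 0.0273, 0.1228]
orientation: [-0.01, 0.7, 0.009, 0.714]
wrist_force: [-3.4, -1.1, 2.1]
finger_gap: 0.0003
```

>>> carry_out --rows '[{"tx": 0, "ty": 0, "tz": 0.2, "wx": 0, "wy": 0, "wz": 0}]'

```text
time: 7.05
tcp_pos: [0.5887, 0.0273, 0.1228]
orientation: [-0.01, 0.7, 0.009, 0.714]
wrist_force: [-4.1, -0.3, 2.5]
finger_gap: 0.0005
```

>>> carry_out --rows '[{"tx": 0, "ty": 0, "tz": 0.2, "wx": 0, "wy": 0, "wz": 0}]'

```text
time: 7.15
tcp_pos: [0.5906, 0.0273, 0.1227]
orientation: [-0.01, 0.7, 0.009, 0.714]
wrist_force: [-4.5, -1.6, 3.6]
finger_gap: 0.0003
```

>>> carry_out --rows '[{"tx": 0, "ty": 0, "tz": 0.2, "wx": 0, "wy": 0, "wz": 0}]'

```text
time: 7.25
tcp_pos: [0.5914, 0.0272, 0.1227]
orientation: [-0.011, 0.701, 0.009, 0.713]
wrist_force: [-11.1, 0.4, 9.2]
finger_gap: -0.0
```

>>> carry_out --rows '[{"tx": 0, "ty": 0, "tz": 0.2, "wx": 0, "wy": 0, "wz": 0}]'

```text
time: 7.35
tcp_pos: [0.5914, 0.0271, 0.1226]
orientation: [-0.011, 0.703, 0.009, 0.711]
wrist_force: [-12.6, -1.1, 10.3]
finger_gap: 0.0002
```

>>> carry_out --rows '[{"tx": 0, "ty": 0, "tz": 0.2, "wx": 0, "wy": 0, "wz": 0}]'

```text
time: 7.45
tcp_pos: [0.5913, 0.027, 0.1225]
orientation: [-0.011, 0.704, 0.008, 0.71]
wrist_force: [-10.6, -0.0, 9.6]
finger_gap: 0.0001
```

>>> carry_out --rows '[{"tx": 0, "ty": 0, "tz": -1.5, "wx": 0, "wy": 0, "wz": 0}, {"tx": -1, "ty": 0, "tz": -3, "wx": 0, "wy": 0, "wz": 0}, {"tx": -4, "ty": -2, "tz": -1, "wx": 0, "wy": 0, "wz": 0}, {"tx": -4, "ty": -4, "tz": 0, "wx": 0, "wy": 0, "wz": 0}]'

```text
time: 7.85
tcp_pos: [0.5371, -0.0262, 0.208]
orientation: [-0.013, 0.704, 0.014, 0.71]
wrist_force: [1.0, -0.6, -0.2]
finger_gap: 0.0
```

Run:
```python
from h import *
import pickle
st()
P=pickle.load(open('P0.pkl','rb'))
p=P['wrist'];C=cloud(p);Z=C[...,2]
m=(Z>0.1672)&(Z<.175)&(C[...,0]>.56)&(C[...,0]<.61)&(C[...,1]>.07)&(C[...,1]<.13)
q=C[m];print(len(q),np.median(q[:,2]),cv2.minEnclosingCircle(q[:,:2].astype(np.float32)*1000), np.round((np.percentile(q,2,0)+np.percentile(q,98,0))/2,4))
print('net wrist',world(p,84,56,.169),'scene',world(P['scene'],372,221,.161),'scene.169',world(P['scene'],372,221,.169),'side',world(P['side'],307,159,.169))
S=cap('scene','scene3');D=cap('side','side3');pickle.dump((S,D),open('P1.pkl','wb'))
for p in (S,D):
    C=cloud(p);X,Y,Z=C[...,0],C[...,1],C[...,2]
    m=(p['z_map']>0)&(Z>0.045)&(Z<0.102)&(X>0.44)&(X<0.56)&(Y>-0.35)&(Y<-0.23)
    q=C[m]
    for lo,hi in [(.045,.0525),(.06,.09),(.09,.1)]:
        a=q[(q[:,2]>lo)&(q[:,2]<hi)]
        if len(a)>5: print(lo,len(a),np.round(a.min(0),4),np.round(a.max(0),4),cv2.minAreaRect(a[:,:2].astype(np.float32)*1000))
    r=spotter.tip_of('pin',p)+spotter.tip_of('stand',p)
    for x in r: a=np.array(x['at'])*[640,400]; print(np.round(a),round(x['conf'],2),np.round(world(p,*a,.05),4),np.round(world(p,*a,0),4))
for i,(p,n) in enumerate(((S,'scene'),(D,'side'))):
    u,v=proj(p,[.495,-.287,.075])[0].astype(int);print(u,v)
    a=p['frame'][v-30:v+30,u-35:u+35,::-1];cv2.imwrite('pics/d%d.png'%i,cv2.resize(a,None,fx=9,fy=9,interpolation=2))
```

```text
t 7.85 tcp [ 0.5371 -0.0262  0.208 ] F [ 1.  -0.6 -0.2] T [-0.03 -0.11 -0.  ] gap 0.0
[[0.007, -0.038, 0.999], [0.001, 0.999, 0.038], [-1.0, 0.001, 0.007]]
1279 0.16915470112405456 ((581.871337890625, 97.50590515136719), 15.130054473876953) [0.5821 0.0972 0.169 ]
net wrist [0.5870124  0.10067216 0.169     ] scene [0.5883026  0.10602574 0.161     ] scene.169 [0.59741661 0.11010086 0.169     ] side [0.57002332 0.08274196 0.169     ]
0.045 136 [ 0.4731 -0.3173  0.045 ] [ 0.5267 -0.2548  0.0525] ((503.7206115722656, -283.10223388671875), (47.54264831542969, 58.65800094604492), 29.766468048095703)
0.06 118 [ 0.486  -0.3007  0.0603] [ 0.5126 -0.2643  0.0898] ((504.0736083984375, -280.28643798828125), (21.12283706665039, 37.75872039794922), 35.481021881103516)
0.09 55 [ 0.486  -0.3016  0.0901] [ 0.5114 -0.2696  0.0965] ((497.79815673828125, -285.32427978515625), (25.539901733398438, 30.923845291137695), 6.267665863037109)
[281. 175.] 0.62 [ 0.4157 -0.2781  0.05  ] [ 0.3554 -0.3273  0.    ]
[192. 193.] 0.57 [ 0.6317 -0.4316  0.05  ] [ 0.587  -0.4919  0.    ]
[265. 188.] 0.55 [ 0.4954 -0.2748
[... 187 characters left out ...]
 -288.30169677734375), (56.25379943847656, 58.801151275634766), 65.6584701538086)
0.06 145 [ 0.4848 -0.3043  0.0604] [ 0.5108 -0.2713  0.09  ] ((491.6122131347656, -291.0188293457031), (20.967792510986328, 34.64902877807617), 44.13591384887695)
0.09 110 [ 0.4859 -0.3008  0.09  ] [ 0.5102 -0.2688  0.0988] ((498.03912353515625, -284.811767578125), (24.08872413635254, 32.040462493896484), 0.6187824606895447)
[407. 336.] 0.97 [ 0.5822 -0.4832  0.05  ] [ 0.6078 -0.444  -0.    ]
[286. 316.] 0.84 [ 0.3716 -0.3439  0.05  ] [ 0.3839 -0.2958  0.    ]
[330. 285.] 0.68 [ 0.493  -0.2879  0.05  ] [ 0.513  -0.2364 -0.    ]
[330. 296.] 0.85 [ 0.4804 -0.3221  0.05  ] [ 0.4996 -0.2727  0.    ]
261 179
330 275
```

View pics/d0.png

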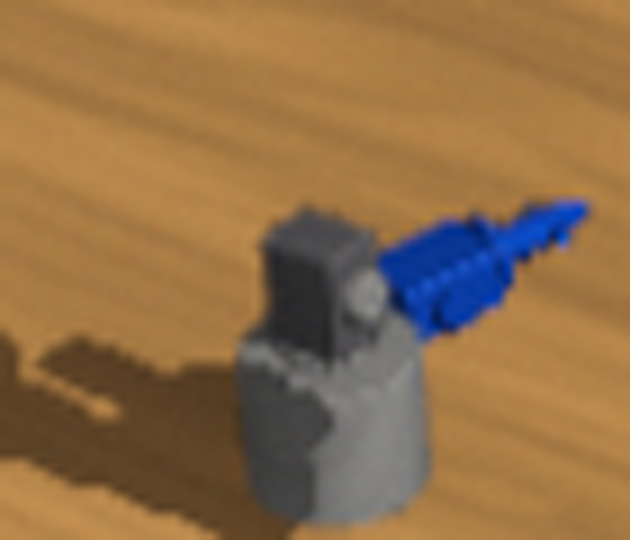

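View pics/d1.png

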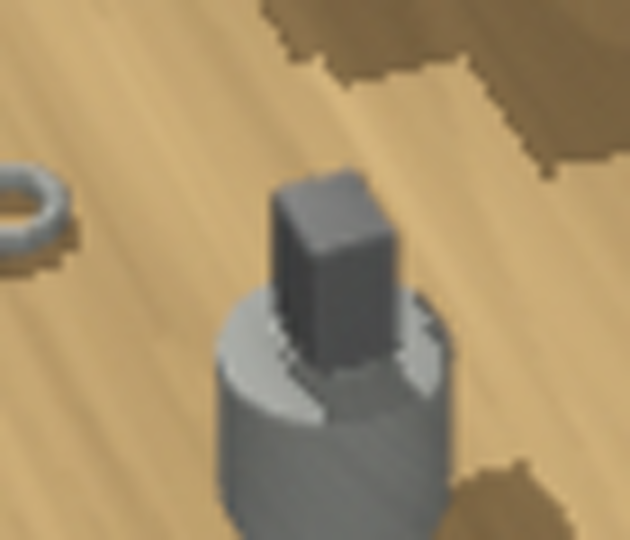

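View pics/scene3.png

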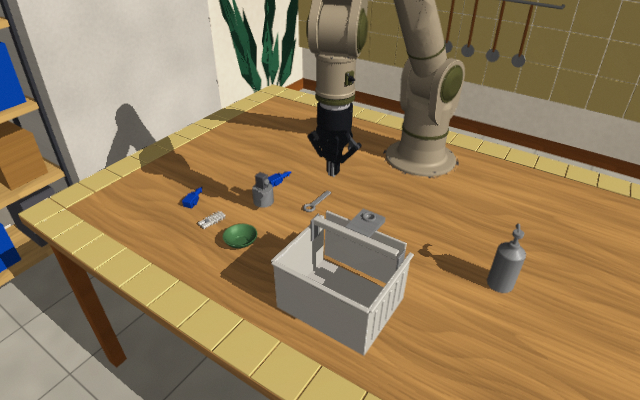

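>>> carry_out --jaw 0 --rows '[{"tx": 0, "ty": -4.5, "tz": -1, "wx": 0, "wy": 0, "wz": 0}, {"tx": 0, "ty": -4.5, "tz": -1, "wx": 0, "wy": 0, "wz": 0}, {"tx": 0, "ty": -4.5, "tz": -1, "wx": 0, "wy": 0, "wz": 0}, {"tx": 0, "ty": -4.5, "tz": -1, "wx": 0, "wy": 0, "wz": 0}, {"tx": 1, "ty": -4.5, "tz": -0.9, "wx": 0, "wy": 0, "wz": 0}, {"tx": 1.5, "ty": -3.2, "tz": 0, "wx": 0, "wy": 0, "wz": 0}, {"tx": 1, "ty": 0, "tz": 0, "wx": 0, "wy": 0, "wz": 0}]'

```text
time: 8.85
tcp_pos: [0.5038, -0.2832, 0.1623]
orientation: [-0.017, 0.705, 0.022, 0.709]
wrist_force: [-0.8, 1.2, 0.0]
finger_gap: 0.0853
```

Run:
```python
from h import *
st()
p=cap('wrist','wrist4');C=cloud(p);X,Y,Z=C[...,0],C[...,1],C[...,2]
m=(p['z_map']>0)&(Z>0.088)&(Z<0.100)&(X>0.46)&(X<0.54)&(Y>-0.32)&(Y<-0.25)
q=C[m];print(len(q))
if len(q)>5:print(cv2.minAreaRect(q[:,:2].astype(np.float32)*1000),np.median(q[:,2]))
```

```text
t 8.85 tcp [ 0.5038 -0.2832  0.1623] F [-0.8  1.2  0. ] T [0.01 0.05 0.01] gap 0.0853
[[0.006, -0.056, 0.998], [0.007, 0.998, 0.056], [-1.0, 0.007, 0.006]]
1491
((496.01837158203125, -283.7752990722656), (24.252256393432617, 29.661027908325195), 2.2722461223602295) 0.09414775534587425
```

View pics/wrist4.png

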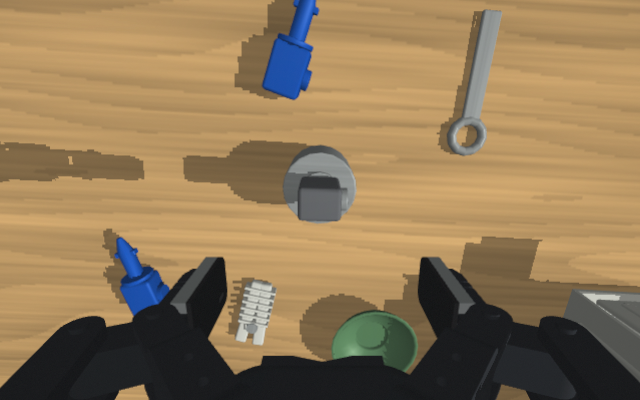

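>>> carry_out --rows '[{"tx": 0, "ty": 0, "tz": -0.8, "wx": 0.9, "wy": 0.35, "wz": -0.4}, {"tx": 3, "ty": 0, "tz": 0, "wx": 0, "wy": 0, "wz": 0}, {"tx": 2, "ty": 0, "tz": 0, "wx": 0, "wy": 0, "wz": 0}]'

```text
time: 9.2
tcp_pos: [0.4967, -0.2753, 0.1105]
orientation: [-0.015, 0.707, 0.018, 0.707]
wrist_force: [0.3, -0.1, -0.5]
finger_gap: 0.0854
```

Run:
```python
from h import *
st()
```

```text
t 9.2 tcp [ 0.4967 -0.2753  0.1105] F [ 0.3 -0.1 -0.5] T [-0.01 -0.01 -0.01] gap 0.0854
[[-0.001, -0.046, 0.999], [0.003, 0.999, 0.046], [-1.0, 0.003, -0.001]]
```

>>> carry_out --rows '[{"tx": 0, "ty": -0.85, "tz": 0, "wx": 0.3, "wy": 0, "wz": 0}, {"tx": 2, "ty": 0, "tz": 0, "wx": 0, "wy": 0, "wz": 0}, {"tx": 1.5, "ty": 0, "tz": 0, "wx": 0, "wy": 0, "wz": 0}, {"tx": 0, "ty": 0, "tz": 0, "wx": 0, "wy": 0, "wz": 0}]'

```text
time: 9.6
tcp_pos: [0.4983, -0.2783, 0.0757]
orientation: [-0.016, 0.708, 0.019, 0.706]
wrist_force: [0.8, 1.1, -0.9]
finger_gap: 0.0855
```

Run:
```python
from h import *
st()
```

```text
t 9.6 tcp [ 0.4983 -0.2783  0.0757] F [ 0.8  1.1 -0.9] T [0.02 0.02 0.01] gap 0.0855
[[-0.003, -0.049, 0.999], [0.004, 0.999, 0.049], [-1.0, 0.005, -0.002]]
```

>>> carry_out --rows '[{"tx": 1, "ty": -0.5, "tz": -0.2, "wx": 0, "wy": 0, "wz": 0}, {"tx": 0.7, "ty": -0.3, "tz": 0, "wx": 0, "wy": 0, "wz": 0}, {"tx": 0, "ty": 0, "tz": 0, "wx": 0, "wy": 0, "wz": 0}]'

```text
time: 9.9
tcp_pos: [0.4981, -0.2866, 0.0604]
orientation: [-0.017, 0.707, 0.019, 0.707]
wrist_force: [0.1, -0.4, 0.3]
finger_gap: 0.0857
```

Run:
```python
from h import *
st()
```

```text
t 9.9 tcp [ 0.4981 -0.2866  0.0604] F [ 0.1 -0.4  0.3] T [ 0.05  0.01 -0.04] gap 0.0857
[[0.0, -0.05, 0.999], [0.003, 0.999, 0.05], [-1.0, 0.003, 0.0]]
```

>>> carry_out --rows '[{"tx": 0.35, "ty": 0.25, "tz": -0.2, "wx": 0.5, "wy": 0, "wz": 0}, {"tx": 0, "ty": 0, "tz": 0, "wx": 0, "wy": 0, "wz": 0}]'

```text
time: 10.1
tcp_pos: [0.4959, -0.2844, 0.0572]
orientation: [-0.013, 0.707, 0.015, 0.707]
wrist_force: [0.1, -0.3, 0.6]
finger_gap: 0.0857
```

Run:
```python
from h import *
st()
p=cap('scene','scene5');p2=cap('side','side5')
a=p['frame'][140:220,220:320,::-1];b=p2['frame'][230:320,280:390,::-1]
cv2.imwrite('pics/e5.png',np.hstack([cv2.resize(a,(390,330),interpolation=2),cv2.resize(b,(400,330),interpolation=2)]))
```

```text
t 10.1 tcp [ 0.4959 -0.2844  0.0572] F [ 0.1 -0.3  0.6] T [ 0.01 -0.   -0.01] gap 0.0857
[[0.001, -0.04, 0.999], [0.003, 0.999, 0.04], [-1.0, 0.002, 0.001]]
```

View pics/e5.png

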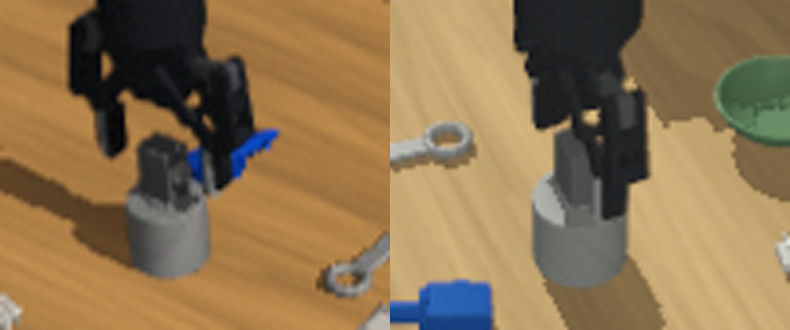

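Fingers straddle the grey pin cleanly, so I'll close the jaws.

>>> carry_out --jaw 255 --rows '[{"tx": 0, "ty": 0, "tz": 0, "wx": 0, "wy": 0, "wz": 0}, {"tx": 0, "ty": 0, "tz": 0, "wx": 0, "wy": 0, "wz": 0}, {"tx": 0, "ty": 0, "tz": 0, "wx": 0, "wy": 0, "wz": 0}, {"tx": 0, "ty": 0, "tz": 0, "wx": 0, "wy": 0, "wz": 0}, {"tx": 0, "ty": 0, "tz": 0, "wx": 0, "wy": 0, "wz": 0}, {"tx": 0, "ty": 0, "tz": 0, "wx": 0, "wy": 0, "wz": 0}]'

```text
time: 10.8
tcp_pos: [0.497, -0.2855, 0.0586]
orientation: [-0.014, 0.706, 0.014, 0.708]
wrist_force: [0.1, 0.1, -1.7]
finger_gap: 0.0293
```

Run:
```python
from h import *
st()
```

```text
t 10.8 tcp [ 0.497  -0.2855  0.0586] F [ 0.1  0.1 -1.7] T [ 0.08  0.08 -0.02] gap 0.0293
[[0.003, -0.04, 0.999], [0.001, 0.999, 0.04], [-1.0, 0.001, 0.003]]
```

>>> carry_out --rows '[{"tx": -1.5, "ty": 0, "tz": 0, "wx": 0, "wy": 0, "wz": 0}, {"tx": -2.5, "ty": 0, "tz": 0, "wx": 0, "wy": 0, "wz": 0}, {"tx": -4, "ty": 0, "tz": 0, "wx": 0, "wy": 0, "wz": 0}, {"tx": -5, "ty": 0, "tz": 0, "wx": 0, "wy": 0, "wz": 0}, {"tx": -5, "ty": 0, "tz": 0, "wx": 0, "wy": 0, "wz": 0}, {"tx": -3, "ty": 0, "tz": 0, "wx": 0, "wy": 0, "wz": 0}, {"tx": 0, "ty": 0, "tz": 0, "wx": 0, "wy": 0, "wz": 0}, {"tx": 0, "ty": 0, "tz": 0, "wx": 0, "wy": 0, "wz": 0}]'

```text
time: 11.6
tcp_pos: [0.4946, -0.284, 0.2735]
orientation: [-0.013, 0.708, 0.017, 0.706]
wrist_force: [0.1, -0.3, -2.2]
finger_gap: 0.0295
```

Run:
```python
from h import *
st()
p=cap('scene','scene6');p2=cap('side','side6')
x=monitor.get_state()['tcp_pos']
u,v=proj(p,x)[0].astype(int);u2,v2=proj(p2,x)[0].astype(int);print(u,v,u2,v2)
a=p['frame'][v-35:v+35,u-40:u+40,::-1];b=p2['frame'][v2-35:v2+35,u2-40:u2+40,::-1]
cv2.imwrite('pics/e6.png',np.hstack([cv2.resize(a,(400,350),interpolation=2),cv2.resize(b,(400,350),interpolation=2)]))
```

```text
t 11.6 tcp [ 0.4946 -0.284   0.2735] F [ 0.1 -0.3 -2.2] T [-0.02 -0.02  0.06] gap 0.0295
[[-0.004, -0.042, 0.999], [0.005, 0.999, 0.042], [-1.0, 0.005, -0.004]]
256 115 329 200
```

View pics/e6.png

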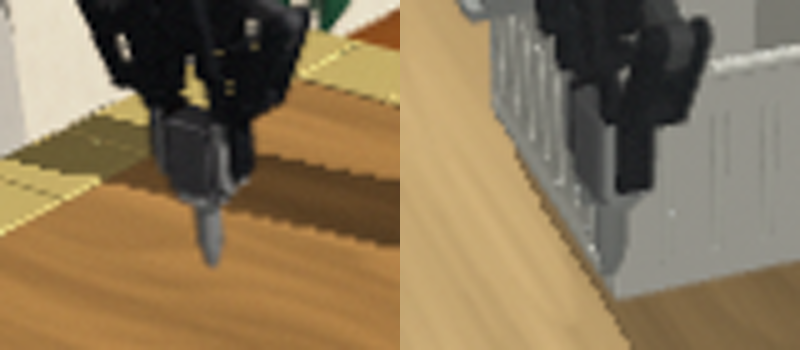

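>>> carry_out --rows '[{"tx": 0, "ty": 4.2, "tz": 1.15, "wx": 0, "wy": 0, "wz": 0}, {"tx": 0, "ty": 4.2, "tz": 1.15, "wx": 0, "wy": 0, "wz": 0}, {"tx": 0, "ty": 4.2, "tz": 1.15, "wx": 0, "wy": 0, "wz": 0}, {"tx": 0, "ty": 4.2, "tz": 1.15, "wx": 0, "wy": 0, "wz": 0}, {"tx": 0, "ty": 4.2, "tz": 1.15, "wx": 0, "wy": 0, "wz": 0}, {"tx": 0, "ty": 4.2, "tz": 1.15, "wx": 0, "wy": 0, "wz": 0}, {"tx": 0, "ty": 4.2, "tz": 1.15, "wx": 0, "wy": 0, "wz": 0}, {"tx": 0, "ty": 4.2, "tz": 1.15, "wx": 0, "wy": 0, "wz": 0}, {"tx": 0, "ty": 3, "tz": 1, "wx": 0, "wy": 0, "wz": 0}, {"tx": 0, "ty": 0, "tz": 0, "wx": 0, "wy": 0, "wz": 0}]'

```text
time: 12.7
tcp_pos: [0.5773, 0.0985, 0.2542]
orientation: [-0.009, 0.719, 0.018, 0.694]
wrist_force: [-0.2, 0.6, -1.9]
finger_gap: 0.0293
```

Run:
```python
from h import *
st()
```

```text
t 12.7 tcp [0.5773 0.0985 0.2542] F [-0.2  0.6 -1.9] T [-0.02 -0.01  0.05] gap 0.0293
[[-0.035, -0.038, 0.999], [0.011, 0.999, 0.038], [-0.999, 0.012, -0.035]]
```

>>> carry_out --rows '[{"tx": 0, "ty": -0.1, "tz": 0.55, "wx": 0, "wy": -2, "wz": -0.7}, {"tx": 0, "ty": 0, "tz": 0, "wx": 0, "wy": 0, "wz": 0}]'

```text
time: 12.9
tcp_pos: [0.5813, 0.0985, 0.2499]
orientation: [-0.015, 0.709, 0.014, 0.705]
wrist_force: [-0.3, 0.3, -1.8]
finger_gap: 0.0289
```

Run:
```python
from h import *
import pickle
s=st()
p=cap('scene','scene7');p2=cap('side','side7');pickle.dump((p,p2),open('P7.pkl','wb'))
x=np.array([.582,.0974,.19])
for q in (p,p2): print([np.round(proj(q,y)[0],1).tolist() for y in (np.array(s['tcp_pos']),np.array(s['tcp_pos'])-[0.001,0,.05],[.582,.0974,.169])])
u,v=proj(p,x)[0].astype(int);u2,v2=proj(p2,x)[0].astype(int);print(u,v,u2,v2)
a=p['frame'][v-40:v+40,u-45:u+45,::-1];b=p2['frame'][v2-40:v2+40,u2-45:u2+45,::-1]
cv2.imwrite('pics/e7.png',np.hstack([cv2.resize(a,(400,355),interpolation=2),cv2.resize(b,(400,355),interpolation=2)]))
```

```text
t 12.9 tcp [0.5813 0.0985 0.2499] F [-0.3  0.3 -1.8] T [ 0.    0.03 -0.01] gap 0.0289
[[-0.006, -0.041, 0.999], [-0.001, 0.999, 0.041], [-1.0, -0.001, -0.006]]
[[373.6, 184.3], [372.0, 203.6], [370.1, 215.2]]
[[308.3, 128.9], [308.4, 145.8], [309.4, 155.9]]
370 207 309 149
```

View pics/e7.png

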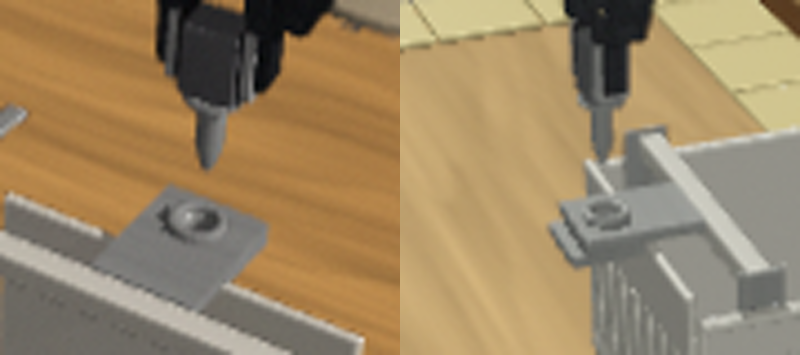

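>>> carry_out --rows '[{"tx": 1, "ty": -0.1, "tz": 0.1, "wx": 0, "wy": -0.3, "wz": 0}, {"tx": 1, "ty": 0, "tz": 0, "wx": 0, "wy": 0, "wz": 0}, {"tx": 0, "ty": 0, "tz": 0, "wx": 0, "wy": 0, "wz": 0}]'

```text
time: 13.3
tcp_pos: [0.5818, 0.0935, 0.2274]
orientation: [-0.013, 0.709, 0.012, 0.705]
wrist_force: [-0.1, 0.3, -1.1]
finger_gap: 0.0293
```

Run:
```python
from h import *
import pickle
s=st()
p=cap('scene','scene8');p2=cap('side','side8')
x=np.array([.582,.0974,.18])
for q in (p,p2): print([np.round(proj(q,y)[0],1).tolist() for y in (np.array(s['tcp_pos']),np.array(s['tcp_pos'])-[0.001,0,.05],[.582,.0974,.169])])
u,v=proj(p,x)[0].astype(int);u2,v2=proj(p2,x)[0].astype(int);print(u,v,u2,v2)
a=p['frame'][v-25:v+25,u-28:u+28,::-1];b=p2['frame'][v2-25:v2+25,u2-28:u2+28,::-1]
cv2.imwrite('pics/e8.png',np.hstack([cv2.resize(a,(400,357),interpolation=2),cv2.resize(b,(400,357),interpolation=2)]))
```

```text
t 13.3 tcp [0.5818 0.0935 0.2274] F [-0.1  0.3 -1.1] T [ 0.01  0.09 -0.  ] gap 0.0293
[[-0.004, -0.036, 0.999], [-0.002, 0.999, 0.036], [-1.0, -0.002, -0.004]]
[[370.5, 192.6], [369.0, 211.3], [370.1, 215.2]]
[[309.2, 137.3], [309.3, 153.9], [309.4, 155.9]]
370 211 309 152
```

View pics/e8.png

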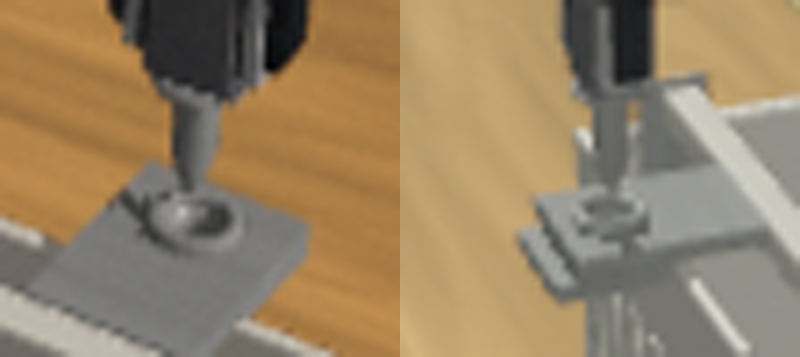

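>>> carry_out --rows '[{"tx": 0, "ty": 0.4, "tz": 0.1, "wx": 0, "wy": -0.2, "wz": 0}, {"tx": 0, "ty": 0, "tz": 0, "wx": 0, "wy": 0, "wz": 0}]'

```text
time: 13.6
tcp_pos: [0.5836, 0.0983, 0.229]
orientation: [-0.013, 0.706, 0.012, 0.708]
wrist_force: [0.1, 0.8, -2.0]
finger_gap: 0.0293
```

>>> carry_out --rows '[{"tx": 0.3, "ty": 0, "tz": 0, "wx": 0, "wy": 0, "wz": 0}]'

```text
time: 13.7
tcp_pos: [0.5839, 0.0985, 0.2265]
orientation: [-0.013, 0.706, 0.012, 0.708]
wrist_force: [-0.4, 0.4, -1.7]
finger_gap: 0.0295
```

>>> carry_out --rows '[{"tx": 0.3, "ty": -0.1, "tz": -0.1, "wx": 0, "wy": 0, "wz": 0}]'

```text
time: 13.8
tcp_pos: [0.5831, 0.0977, 0.2235]
orientation: [-0.013, 0.706, 0.013, 0.708]
wrist_force: [-1.3, 0.1, -2.2]
finger_gap: 0.0297
```

>>> carry_out --rows '[{"tx": 0.4, "ty": 0, "tz": 0, "wx": 0, "wy": 0, "wz": 0}]'

```text
time: 13.9
tcp_pos: [0.5831, 0.0976, 0.2195]
orientation: [-0.013, 0.706, 0.013, 0.708]
wrist_force: [-0.7, 0.4, -1.7]
finger_gap: 0.0294
```

>>> carry_out --rows '[{"tx": 0.3, "ty": 0, "tz": 0, "wx": 0, "wy": 0, "wz": 0}]'

```text
time: 14.0
tcp_pos: [0.583, 0.0975, 0.216]
orientation: [-0.013, 0.706, 0.012, 0.708]
wrist_force: [-0.7, -0.2, -1.7]
finger_gap: 0.0294
```

>>> carry_out --rows '[{"tx": 0.3, "ty": 0, "tz": 0, "wx": 0, "wy": 0, "wz": 0}]'

```text
time: 14.1
tcp_pos: [0.583, 0.0975, 0.2127]
orientation: [-0.013, 0.706, 0.012, 0.708]
wrist_force: [0.1, 0.1, -1.1]
finger_gap: 0.0294
```

>>> carry_out --rows '[{"tx": 0.3, "ty": 0, "tz": 0, "wx": 0, "wy": 0, "wz": 0}]'

```text
time: 14.2
tcp_pos: [0.5829, 0.0974, 0.2093]
orientation: [-0.013, 0.706, 0.012, 0.708]
wrist_force: [0.2, 0.1, -1.6]
finger_gap: 0.0295
```

>>> carry_out --rows '[{"tx": 0.3, "ty": 0, "tz": 0, "wx": 0, "wy": 0, "wz": 0}]'

```text
time: 14.3
tcp_pos: [0.5829, 0.0974, 0.2059]
orientation: [-0.013, 0.706, 0.012, 0.708]
wrist_force: [-0.2, 0.5, -0.5]
finger_gap: 0.0291
```

>>> carry_out --rows '[{"tx": 0.3, "ty": 0, "tz": 0, "wx": 0, "wy": 0, "wz": 0}]'

```text
time: 14.4
tcp_pos: [0.5829, 0.0974, 0.2026]
orientation: [-0.013, 0.706, 0.012, 0.708]
wrist_force: [-0.4, 0.1, -1.6]
finger_gap: 0.029
```

>>> carry_out --rows '[{"tx": 0.2, "ty": 0, "tz": 0, "wx": 0, "wy": 0, "wz": 0}]'

```text
time: 14.5
tcp_pos: [0.5827, 0.0973, 0.2003]
orientation: [-0.013, 0.706, 0.012, 0.708]
wrist_force: [-2.3, -0.6, 0.9]
finger_gap: 0.0295
```

Run:
```python
from h import *
st()
```

```text
t 14.5 tcp [0.5827 0.0973 0.2003] F [-2.3 -0.6  0.9] T [-0.16  0.54  0.05] gap 0.0295
[[0.002, -0.036, 0.999], [-0.001, 0.999, 0.036], [-1.0, -0.001, 0.002]]
```

>>> carry_out --rows '[{"tx": 0.2, "ty": 0, "tz": 0, "wx": 0, "wy": 0, "wz": 0}]'

```text
time: 14.6
tcp_pos: [0.5822, 0.0972, 0.1982]
orientation: [-0.013, 0.707, 0.012, 0.707]
wrist_force: [-2.4, -0.8, 2.6]
finger_gap: 0.0296
```

>>> carry_out --rows '[{"tx": 0.2, "ty": 0, "tz": 0.03, "wx": 0, "wy": 0, "wz": 0}]'

```text
time: 14.7
tcp_pos: [0.5819, 0.0971, 0.1961]
orientation: [-0.013, 0.707, 0.012, 0.707]
wrist_force: [-3.8, -0.2, 4.8]
finger_gap: 0.0297
```

>>> carry_out --rows '[{"tx": 0.2, "ty": 0, "tz": 0.03, "wx": 0, "wy": 0, "wz": 0}]'

```text
time: 14.8
tcp_pos: [0.5816, 0.097, 0.1941]
orientation: [-0.014, 0.707, 0.012, 0.707]
wrist_force: [-4.5, -0.4, 4.4]
finger_gap: 0.0296
```

>>> carry_out --rows '[{"tx": 0.2, "ty": 0, "tz": 0.03, "wx": 0, "wy": 0, "wz": 0}]'

```text
time: 14.9
tcp_pos: [0.5816, 0.0969, 0.1921]
orientation: [-0.014, 0.707, 0.012, 0.707]
wrist_force: [-4.2, -1.0, 4.8]
finger_gap: 0.0294
```

Run:
```python
from h import *
st()
```

```text
t 14.9 tcp [0.5816 0.0969 0.1921] F [-4.2 -1.   4.8] T [-0.24  1.09  0.02] gap 0.0294
[[-0.001, -0.036, 0.999], [-0.003, 0.999, 0.036], [-1.0, -0.003, -0.001]]
```

>>> carry_out --rows '[{"tx": 0.2, "ty": 0, "tz": 0.03, "wx": 0, "wy": 0, "wz": 0}]'

```text
time: 15.0
tcp_pos: [0.5817, 0.0968, 0.1901]
orientation: [-0.014, 0.707, 0.012, 0.707]
wrist_force: [-4.3, -1.3, 4.9]
finger_gap: 0.0298
```

>>> carry_out --rows '[{"tx": 0.2, "ty": 0, "tz": 0.03, "wx": 0, "wy": 0, "wz": 0}]'

```text
time: 15.1
tcp_pos: [0.5818, 0.0967, 0.1879]
orientation: [-0.014, 0.708, 0.012, 0.706]
wrist_force: [-3.0, -1.0, 1.5]
finger_gap: 0.0291
```

>>> carry_out --rows '[{"tx": 0.2, "ty": 0, "tz": 0.03, "wx": 0, "wy": 0, "wz": 0}]'

```text
time: 15.2
tcp_pos: [0.5819, 0.0966, 0.1854]
orientation: [-0.014, 0.708, 0.011, 0.706]
wrist_force: [-4.4, -1.1, 1.2]
finger_gap: 0.0294
```

>>> carry_out --rows '[{"tx": 0.2, "ty": 0, "tz": 0.03, "wx": 0, "wy": 0, "wz": 0}]'

```text
time: 15.3
tcp_pos: [0.5821, 0.0965, 0.183]
orientation: [-0.014, 0.708, 0.011, 0.706]
wrist_force: [-3.5, -0.6, 1.3]
finger_gap: 0.0294
```

Run:
```python
from h import *
st()
```

```text
t 15.3 tcp [0.5821 0.0965 0.183 ] F [-3.5 -0.6  1.3] T [-0.13  0.98  0.  ] gap 0.0294
[[-0.003, -0.036, 0.999], [-0.003, 0.999, 0.036], [-1.0, -0.003, -0.003]]
```

>>> carry_out --rows '[{"tx": 0.2, "ty": 0.02, "tz": 0.02, "wx": 0, "wy": 0, "wz": 0}]'

```text
time: 15.4
tcp_pos: [0.5822, 0.0967, 0.1806]
orientation: [-0.014, 0.708, 0.011, 0.706]
wrist_force: [-3.6, -1.5, 1.1]
finger_gap: 0.0289
```

>>> carry_out --rows '[{"tx": 0.2, "ty": 0.02, "tz": 0.02, "wx": 0, "wy": 0, "wz": 0}]'

```text
time: 15.5
tcp_pos: [0.5823, 0.0967, 0.1783]
orientation: [-0.014, 0.708, 0.011, 0.706]
wrist_force: [-3.0, -0.9, 1.4]
finger_gap: 0.0294
```

>>> carry_out --rows '[{"tx": 0.15, "ty": 0.02, "tz": 0.02, "wx": 0, "wy": 0, "wz": 0}]'

```text
time: 15.6
tcp_pos: [0.5823, 0.0967, 0.1766]
orientation: [-0.014, 0.708, 0.011, 0.706]
wrist_force: [-5.6, -2.0, 5.6]
finger_gap: 0.0293
```

>>> carry_out --rows '[{"tx": 0.15, "ty": 0.02, "tz": 0.02, "wx": 0, "wy": 0, "wz": 0}]'

```text
time: 15.7
tcp_pos: [0.5824, 0.0968, 0.1752]
orientation: [-0.014, 0.708, 0.011, 0.706]
wrist_force: [-5.1, -2.3, 6.3]
finger_gap: 0.0292
```

>>> carry_out --rows '[{"tx": 0.1, "ty": 0.02, "tz": 0, "wx": 0, "wy": 0, "wz": 0}]'

```text
time: 15.8
tcp_pos: [0.5824, 0.0968, 0.1744]
orientation: [-0.014, 0.708, 0.011, 0.706]
wrist_force: [-6.4, -4.0, 15.4]
finger_gap: 0.0293
```

>>> carry_out --rows '[{"tx": 0.1, "ty": 0.02, "tz": 0, "wx": 0, "wy": 0, "wz": 0}]'

```text
time: 15.9
tcp_pos: [0.5825, 0.0968, 0.1744]
orientation: [-0.014, 0.708, 0.01, 0.706]
wrist_force: [-8.4, -3.2, 18.8]
finger_gap: 0.0295
```

>>> carry_out --rows '[{"tx": 0.1, "ty": 0, "tz": 0, "wx": 0, "wy": 0, "wz": 0}]'

```text
time: 16.0
tcp_pos: [0.5824, 0.0968, 0.1745]
orientation: [-0.015, 0.708, 0.01, 0.706]
wrist_force: [-8.2, -2.7, 13.5]
finger_gap: 0.0296
```

>>> carry_out --jaw 100 --rows '[{"tx": 0, "ty": 0, "tz": 0, "wx": 0, "wy": 0, "wz": 0}, {"tx": 0, "ty": 0, "tz": 0, "wx": 0, "wy": 0, "wz": 0}, {"tx": 0, "ty": 0, "tz": 0, "wx": 0, "wy": 0, "wz": 0}, {"tx": 0, "ty": 0, "tz": 0, "wx": 0, "wy": 0, "wz": 0}]'

```text
time: 16.4
tcp_pos: [0.5861, 0.0984, 0.1756]
orientation: [-0.014, 0.705, 0.011, 0.709]
wrist_force: [-0.3, 0.8, -0.2]
finger_gap: 0.0517
```

Run:
```python
from h import *
st()
p=cap('scene','scene9');p2=cap('side','side9')
x=np.array([.582,.0974,.18])
u,v=proj(p,x)[0].astype(int);u2,v2=proj(p2,x)[0].astype(int)
a=p['frame'][v-25:v+25,u-28:u+28,::-1];b=p2['frame'][v2-25:v2+25,u2-28:u2+28,::-1]
cv2.imwrite('pics/e9.png',np.hstack([cv2.resize(a,(400,357),interpolation=2),cv2.resize(b,(400,357),interpolation=2)]))
```

```text
t 16.4 tcp [0.5861 0.0984 0.1756] F [-0.3  0.8 -0.2] T [-0.    0.02  0.06] gap 0.0517
[[0.005, -0.035, 0.999], [-0.003, 0.999, 0.035], [-1.0, -0.003, 0.005]]
```

View pics/e9.png

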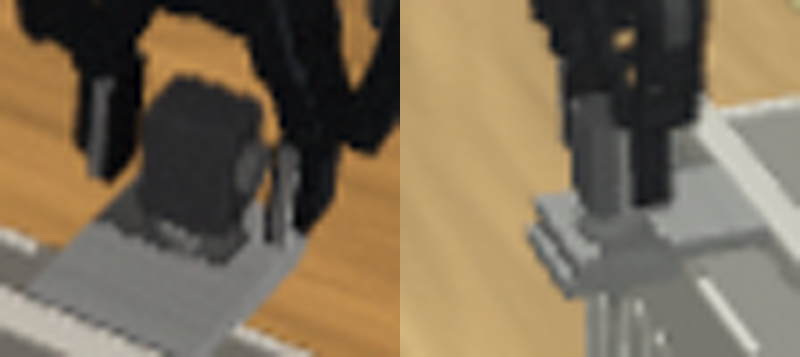

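>>> carry_out --jaw 0 --rows '[{"tx": 0, "ty": 0.1, "tz": 0, "wx": 0, "wy": 0, "wz": 0}, {"tx": 0, "ty": 0, "tz": 0, "wx": 0, "wy": 0, "wz": 0}, {"tx": 0, "ty": 0, "tz": 0, "wx": 0, "wy": 0, "wz": 0}, {"tx": -1, "ty": 0, "tz": 0, "wx": 0, "wy": 0, "wz": 0}, {"tx": -2, "ty": 0, "tz": 0, "wx": 0, "wy": 0, "wz": 0}, {"tx": -3, "ty": 0, "tz": 0, "wx": 0, "wy": 0, "wz": 0}, {"tx": -4, "ty": 0, "tz": 0, "wx": 0, "wy": 0, "wz": 0}, {"tx": 0, "ty": 0, "tz": 4, "wx": 0, "wy": 0, "wz": 0}, {"tx": 0, "ty": 0, "tz": 3, "wx": 0, "wy": 0, "wz": 0}, {"tx": 0, "ty": 0, "tz": 0, "wx": 0, "wy": 0, "wz": 0}]'

```text
time: 17.5
tcp_pos: [0.6568, 0.1026, 0.2852]
orientation: [-0.014, 0.705, 0.012, 0.709]
wrist_force: [0.0, 0.2, 0.8]
finger_gap: 0.0854
```

Run:
```python
from h import *
st()
p=cap('scene','scene10');p2=cap('side','side10');p3=cap('wrist','wrist10')
x=np.array([.582,.0974,.18])
u,v=proj(p,x)[0].astype(int);u2,v2=proj(p2,x)[0].astype(int)
a=p['frame'][v-25:v+25,u-28:u+28,::-1];b=p2['frame'][v2-25:v2+25,u2-28:u2+28,::-1]
cv2.imwrite('pics/e10.png',np.hstack([cv2.resize(a,(400,357),interpolation=2),cv2.resize(b,(400,357),interpolation=2)]))
C=cloud(p3);X,Y,Z=C[...,0],C[...,1],C[...,2]
for lo,hi in [(.160,.1665),(.1665,.1745),(.195,.225)]:
    m=(p3['z_map']>0)&(Z>lo)&(Z<hi)&(X>.54)&(X<.625)&(Y>.05)&(Y<.15);q=C[m]
    if len(q)>9: print(lo,len(q),np.round(np.median(q,0),4),cv2.minAreaRect(q[:,:2].astype(np.float32)*1000))
```

```text
t 17.5 tcp [0.6568 0.1026 0.2852] F [0.  0.2 0.8] T [0.01 0.   0.  ] gap 0.0854
[[0.007, -0.037, 0.999], [-0.002, 0.999, 0.037], [-1.0, -0.003, 0.007]]
0.16 4217 [0.6009 0.0967 0.1643] ((592.2658081054688, 97.16973114013672), (56.1587028503418, 66.14287567138672), 89.17008209228516)
0.1665 21 [0.5675 0.0977 0.1715] ((590.955078125, 92.21511840820312), (46.04949951171875, 48.30992126464844), 11.520634651184082)
0.195 1974 [0.5814 0.0983 0.212 ] ((581.4961547851562, 99.2502670288086), (23.38933563232422, 34.81107711791992), 2.118335723876953)
```

View pics/e10.png

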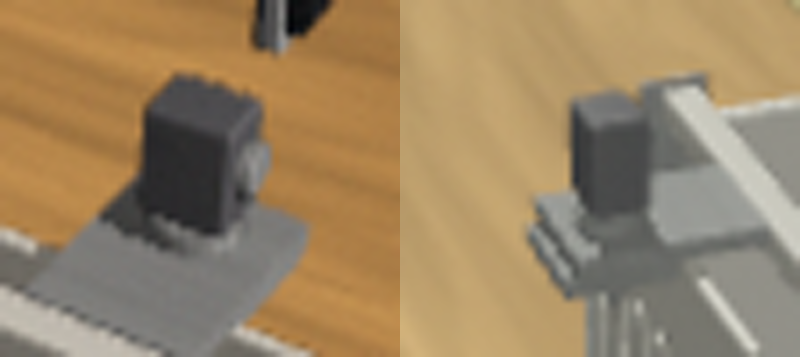

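View pics/wrist10.png

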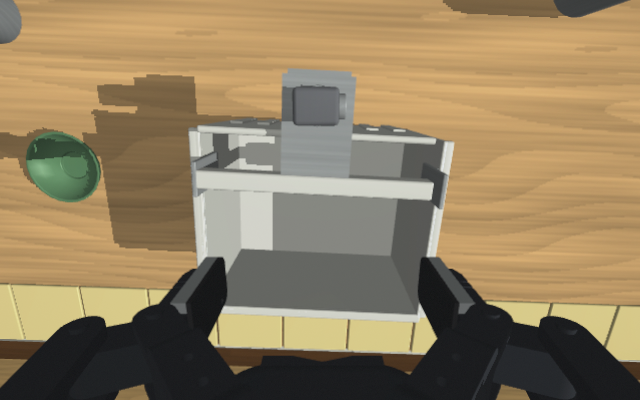

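Run:
```python
from h import *
st(); print(bot.hand_in())
```

```text
t 17.65 tcp [0.6529 0.1026 0.284 ] F [-0.6 -0.1  0.2] T [0.01 0.05 0.04] gap 0.0855
[[0.003, -0.038, 0.999], [-0.004, 0.999, 0.038], [-1.0, -0.004, 0.003]]
the job is handed in; nothing more can be done
None
```

The front is shut and the pin looks locked in the bracket and lug. I handed the job in at about 17.7 s of the 72 s allowed; no verdict was reported.

**What I did**
- **Front:** I pushed it onto its stop. Force was about 4 N on the way and up to about 12 N along the push (16 N in all) at the stop.
- **Pin:** I gripped the grey pin (not the blue look-alikes) across its button, at a 29–30 mm opening, so the button was flush. I lifted it and lowered it in small steps by feel, with under 8 N while it drew the lug into line. I then pressed the washer to its stop, peaking at about 21 N in all, and let go.

**Last checks**
- **Height:** The collar's underside is at about 0.168 m. That is about 7 mm above the drawn washer height and 2 mm above the stop, which matches the lock pieces holding under the lug.
- **Button:** The block and button together measure 34.8 mm across, so the button is fully out.
- **Position:** The pin looks upright, about 1 mm from the measured hole.
- **Front and hand:** The lug sits under the bracket in the pictures. The gripper is clear of everything, with wrist force near zero.

**What disagreed or was not measured**
- The network's hole points were 5 to 20 mm off the depth fit, so I used the depth fit.
- I judged the front's final tilt only by eye.
- The arm drifted sideways by up to 8 mm on faster moves. I corrected this before the grasp and before insertion.

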